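# Wedge a ply block in the sanding jig

### The job

Get the ply block ready for sanding: push it home into the corner between the end stop and the rubber-faced fence of the wedge board, take whichever of the two loose wedges suits the gap between the block and the angled cleat, and set it thin end first in that gap, flat on the board. Push the wedge in lightly until the block is snug against the fence, the rubber squeezed by about 2 mm, and stop before it jams; about half or more of the wedge must be in, with its thick end still standing out of the gap so that it can be knocked free later. Leave the mug and the nail jar where they are.

Things in the scene. Friction and masses are not known exactly. Their poses are not given: they have to be found in the camera images.
- jig: the wedge board, fixed: a plywood base 260 (x) by 170 (y) by 12 thick, turned up to 0.22 rad. Origin: centre of its underside; x points away from the robot to the end stop, y to its left, z up. All mm below are in its frame. Work slides on its top, z = 12; the base in front of the mouth (x -130 to -15) is bare. The wooden parts are waxed (friction about 0.3).
- end_stop (a point): middle of the lower edge of the near face of the end stop, a wooden bar 62 (y) by 20, 22 high, at the far end of the board: (100, 18, 12) in the jig's frame.
- cleat_mouth (a point): lower near left corner of the angled cleat, a wooden bar on the jig's right, 116 long, 24 thick, 22 high: the mouth of the gap, (-15, -43.5, 12) in the jig's frame. Its left, working face runs straight from here to (100, -29.1), nearing the block by 1 in 8 going away from the robot. The gap is open at both ends.
- fence: the fence on the jig's left, fixed, parallel to the jig's x, at another distance each time: wooden bar 100 (x) by 18, 22 high, two wing nuts on top (to 38), rubber facing 8 thick towards the cleat. Origin: lower edge of the unsqueezed facing's free face, mid-length (jig y 43 to 55). With the block on the facing, the gap at the mouth is this y - 66 + 43.5 mm: 20.5 to 32.5.
- fence_pad (a joint): squeeze of the sponge-rubber facing in m: 0 free, 0.006 at most; springs back with 4 N per mm. Snug is about 0.002 (0.0007 to 0.0032 accepted); past 0.0042 the wedge is jammed. A steady 7 N push on a wedge gives about 2 mm, and it holds when let go. Squeezing starts when the thin end is 8 x (gap at mouth - thin end's thickness) past the mouth; 8 to 9 mm more adds 1 mm.
- block_center (a point): centre of the ply block, 100 long, 66 wide, 32 high, 120 g, loose on the board between fence and cleat, 25 to 55 mm short of the end stop, 1 to 4 mm off the facing, nearly square. x along its length away from the robot, z up. Home: jig x = 50 (3 mm either way). It slides easily; push its free near end, drifting towards the fence; the wedge presses it on to the facing.
- thin_wedge_center (a point): centre of the thinner of two loose pale wooden wedges, flat on the cabinet top, thin end roughly away from the robot: 130 long, 26 high, 14 thick at the thin end, 30 at the thick end (both upright faces taper equally, together 1 in 8), 70 g. x along its middle line to the thin end, z up. Grip it across its thickness, e.g. 35 mm from here towards the thick end, where it is 26.5.
- thick_wedge_center (a point): centre of the thicker of two loose pale wooden wedges, flat on the cabinet top, thin end roughly away from the robot: 130 long, 26 high, 20 thick at the thin end, 36 at the thick end (both upright faces taper equally, together 1 in 8), 70 g. x along its middle line to the thin end, z up. Grip it across its thickness, e.g. 35 mm from here towards the thick end, where it is 32.5.
- mug: bystander: spotted white mug, 93 high, 78 across, upright on the right at the far edge of the cabinet top. Origin: underside.
- nail_jar: bystander: small glass jar with a black lid, 62 across, 80 high, at the far edge. Origin: underside.

How it is judged:
By the outcome, as a careful person would: the job done as asked, in the order asked, and still so for the second after the job is handed in, with the robot touching nothing.
It also fails if it takes over 56 s, if anything falls off the work surface, if the arm or the gripper's body presses on something with over 40 N, if the wrist force passes 120 N, or if a joint passes its speed limit or range.

### The arm

A 6-joint arm with a two-finger parallel gripper is mounted at the origin on a cart in front of the work surface, level with it; the furniture and walls round the work are solid. World frame = base frame: x ahead of the robot, y to its left, z up, the work surface at z = 0. Lengths are in mm, angles in rad, forces in N, time in s.
With the tool pointing down it reaches from about 350 to 875 mm from the base axis. Payload 4.2 kg.
Tool frame: the origin (TCP) lies at the very end of the fingers, on their centre line; the grasp point (between the pads) lies 19 mm behind it; z points along the fingers, y is the line along which they close (so a half turn about z gives the same grasp; the last joint's range is limited). The gripper opens to 85 mm and grips with 20 to 120 N. Pads are 22 mm wide; open, the fingers measure 114 mm over their backs; the gripper's body (76 mm by 85 mm) begins 54 mm behind the grasp point. The pads swing forward as they close: fully open they stand 13 mm farther back than shut.
Start: joints at [-0.992, 0.385, 0.008, 0, -1.194, -0.259], TCP at [196.501, -593.285, 207.312] pointing down, gripper open.
Joint ranges: [-3.14, 3.14], [-1.21, 2.06], [-1.07, 1.41], [-3.16, 2.05], [-2.99, -0.16], [-3.1, 3.1]. Speed limits (rad/s): [2.79, 2.79, 3.14, 3.14, 3.14, 3.14].

### API

Orientations are given as a unit quaternion [x, y, z, w].
In Python, from bench import arm gives the robot as it stands. The module is installed in compiled form; this text tells all that it offers.
- The arm moves only by the tool drive_tool, never from a script. Its argument "targets" is a list of rows, each a list of 5 numbers: the closure, from -1 (fully open) to 1 (shut), then the shift along the tool's x, y, z in mm, then the turn about the tool's z in degrees. In form: [[grip, tx, ty, tz, roll], ...]. A call has 1 to 12 rows; each row is the pose to reach, as a shift and turn from the pose commanded when the call began, along the tool's axes at that moment; what a row does not reach only later rows make up. A row lasts 1/10 s, in which the tool goes at most 50 mm and 8.59 degrees, less where a joint would pass 70% of its speed; a pose out of reach is approached as far as the arm can. A call with a gripper value outside its range is refused whole. The fingers move at their own pace and stop on an object; the grip force is fixed at half the most. Time passes only in rows, so rows that repeat a pose let the fingers close. It gives the time, the measured TCP pose, the force, the opening and the grip force at its end, in the units of the state.
- arm.read_state(): the state, without advancing time (a new reading comes with each control period).
- arm.get_image(name): name is "side" or "top" or "wrist"; returns the picture (420x560x3 uint8, blue, green, red); there is no depth.
- arm.camera_params(name): a dict with "fov_y" (degrees; the focal length in pixels is half the picture's height over the tangent of half this angle, whatever the lens; pixels are square), "cx", "cy" (the principal point, pixels), "D" ([k1, k2, p1, p2, k3] as OpenCV has them; the pictures are not rectified), "rvec" (rotation vector, rad) and "tvec" (3), from world to camera coordinates, as OpenCV has them; the wrist camera has in their place "tool_from_camera" (4x4, takes a point from camera to tool coordinates, whose origin is the TCP and whose axes are the flange's). Camera axes: x right, y down, z forward; pixel columns grow to the right and rows downward; lengths in mm; the calibration is good to about 2 mm. A picture is of the moment at which its call begins: read the wrist's pose just before it. camera_params takes no time and is no camera call.
- arm.job_done(): hands the job in; it is judged then, once.
The state is a dict: "clock": time; "joints": joint angles; "joint_vel": joint speeds; "joint_efforts": joint torques, N m; "position": TCP position; "ee_rot": TCP orientation; "contact_force": force on the tool from outside, world axes, zero at the start; "wrist_torque": the same for the moment, N m; "gripper_width": finger opening in mm; "grasp_force": force on a finger pad.
Only numpy, scipy, OpenCV 4.12 (cv2) and the standard library are available. Lean on these libraries where they do the work, as an engineer would, in place of code of your own. Each camera call takes 0.05 s, during which the arm holds its last target. There are 200 camera calls.

## Working session

There is one attempt and no reset: what is moved stays moved. The work goes in short steps, Python scripts to look and compute and a tool call to move; the robot and the scene stay as the last step left them, time stands still between calls to the robot, and variables do not carry over. Pictures are saved under pics/ and viewed, at most 10 in all, crops included, and the job is handed in when it is done.

Besides the shell and the picture viewer there is one more tool, called after ">>>" by a JSON object that holds its "op" and its "data", one argument or row to a line. drive_tool: Moves the arm, as the interface text tells. Its arguments: {"type":"object","properties":{"targets":{"type":"array","items":{"type":"array","items":{"type":"number"}}}},"required":["targets"]}

```bash
mkdir -p pics; ls
python3 - <<'E'
from bench import arm
import cv2
for n in ("top","side"):
    cv2.imwrite(f"pics/{n}0.png",arm.get_image(n)); p=arm.camera_params(n); print(n,p)
print(arm.camera_params("wrist")); print(arm.read_state())
E
```

```text
pics
top {'fov_y': 53.12057214991633, 'cx': 274.47049248594783, 'cy': 215.23826444316444, 'D': array([0.019635, 0.      , 0.      , 0.      , 0.      ]), 'rvec': array([ 2.15541809, -2.12249974,  0.19752541]), 'tvec': array([ 28.56735037, 636.7722045 , 815.48145911])}
side {'fov_y': 57.09336065793365, 'cx': 274.8620853317069, 'cy': 207.66706945799595, 'D': array([-0.06159594,  0.        ,  0.        ,  0.        ,  0.        ]), 'rvec': array([ 1.95412724,  0.36568032, -0.24023976]), 'tvec': array([-603.33226044,  -15.08778973, 1034.62106782])}
{'fov_y': 70.03192003242225, 'cx': 277.8367886332556, 'cy': 204.01429071281282, 'D': array([0.00987474, 0.        , 0.        , 0.        , 0.        ]), 'tool_from_camera': array([[-9.18960792e-05, -9.45254743e-01, -3.26333360e-01,
         8.48997442e+01],
       [ 9.99999572e-01, -3.87181462e-04,  8.39905162e-04,
         4.14619966e-01],
       [-9.20274566e-04, -3.26333144e-01,  9.45254374e-01,
        -1.66028065e+02],
       [ 0.00000000e+00,  0.00000000e+00,  0.00000000e+00,
         1.00000000e+00]])}
{'clock': 0.1, 'joints': array([-9.92418779e-01,  3.85492140e-01,  6.75146923e-03, -4.52256298e-04,
       -1.19401282e+00, -2.58621932e-01]), 'joint_vel': array([-0.00074217, -0.00231183,  0.00315155,  0.00279259,  0.00098757,
       -0.00158326]), 'joint_efforts': array([ 1.68873999e-04, -3.93320274e+01,  1.88929492e+01,  4.19797406e+00,
       -2.57364416e-03,  1.41628141e-05]), 'position': array([ 196.30626842, -592.76017068,  206.31662026]), 'ee_rot': array([-1.59115152e-01,  9.87259523e-01,  9.79546812e-04, -2.05640612e-04]), 'contact_force': array([ 0.26229606, -0.10208724,  0.77053011]), 'wrist_torque': array([-0.05291933,  0.01226544, -0.0309107 ]), 'grasp_force': 0.0, 'gripper_width': 85.28413289711004}
```

View pics/top0.png

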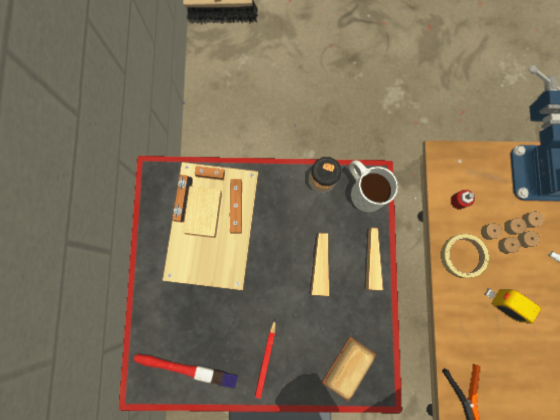

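View pics/side0.png

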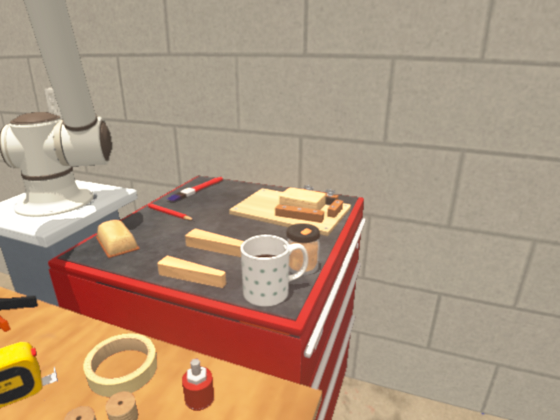

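The top view shows the jig with corners near (182,163), (257,170), (243,290) and (164,281). The block is at about (203,207), the wedges at (321,265) and (374,260), the jar at (325,172) and the mug at (373,190). The side view shows the same layout, unobstructed.

```bash
cat > h.py <<'E'
import numpy as np, cv2
from scipy.spatial.transform import Rotation as R
from bench import arm
def cam(name, st=None):
    p=arm.camera_params(name); f=210/np.tan(np.radians(p['fov_y'])/2)
    K=np.array([[f,0,p['cx']],[0,f,p['cy']],[0,0,1]])
    if name=="wrist":
        T=np.eye(4); T[:3,:3]=R.from_quat(st['ee_rot']).as_matrix(); T[:3,3]=st['position']
        M=T@p['tool_from_camera']; return K,p['D'],M[:3,:3],M[:3,3]
    Rm=cv2.Rodrigues(p['rvec'])[0]; return K,p['D'],Rm.T,-Rm.T@p['tvec']
def ray(c,uv,z):
    K,D,Rm,o=c; n=cv2.undistortPoints(np.float64(uv).reshape(-1,1,2),K,D).reshape(-1,2)
    d=np.c_[n,np.ones(len(n))]@Rm.T
    return o+d*((z-o[2])/d[:,2])[:,None]
def proj(c,P):
    K,D,Rm,o=c; return cv2.projectPoints(np.float64(P).reshape(-1,1,3),cv2.Rodrigues(Rm.T)[0],-Rm.T@o,K,D)[0].reshape(-1,2)
def pale(im):
    h=cv2.cvtColor(im,cv2.COLOR_BGR2HSV); return cv2.inRange(h,(12,60,120),(32,200,255))
E
python3 - <<'E'
from h import *
im=cv2.imread("pics/top0.png"); c=cam("top"); print("campos",c[3])
m=pale(im); cs=cv2.findContours(m,cv2.RETR_EXTERNAL,cv2.CHAIN_APPROX_NONE)[0]
for k in cs:
    a=cv2.contourArea(k)
    if a<300 or k[:,0,0].max()>400: continue
    x=cv2.boxPoints(cv2.minAreaRect(k)); z=12 if a>3000 else 26
    print(a,cv2.minAreaRect(k)); print(ray(c,x,z).round(1)[:,:2].tolist())
    if z==26:
        q=k[:,0].astype(float); 
        for r in range(int(q[:,1].min()),int(q[:,1].max())+1,6):
            s=np.sort(q[q[:,1]==r][:,0]); print(r,(ray(c,[[s[0],r],[s[-1],r]],26)[:,:2]).round(1).tolist(),s[-1]-s[0]+1)
print("mug",ray(c,[[376,188]],93).round(),"jar",ray(c,[[326,171]],80).round())
print("blk",ray(c,[[189,176],[222,180],[215,236],[185,232]],44).round(1).tolist())
E
```

```text
campos [489.03587882  49.51811012 910.87694563]
457.5 ((197.0, 415.0), (8.0, 62.0), 90.0)
[[247.9, 245.3], [248.7, 123.9], [234.1, 123.4], [233.3, 244.4]]
411 [[247.9, 245.3], [248.2, 200.4]] 24.0
417 [[236.9, 244.6], [237.7, 123.6]] 63.0
1684.5 ((349.135986328125, 368.7775573730469), (32.89875411987305, 55.51072692871094), 31.429563522338867)
[[301.0, -59.0], [392.9, -118.6], [360.3, -174.8], [269.6, -114.5]]
338 [[390.0, -117.3], [390.1, -123.5]] 4.0
344 [[378.1, -109.0], [378.6, -141.5]] 17.0
350 [[366.4, -102.7], [367.2, -159.5]] 29.0
356 [[354.6, -94.4], [355.7, -167.3]] 37.0
362 [[343.0, -88.2], [344.1, -162.9]] 38.0
368 [[331.4, -80.0], [332.4, -154.5]] 38.0
374 [[319.9, -71.9], [320.9, -146.2]] 38.0
380 [[308.4, -63.8], [309.4, -139.9]] 39.0
386 [[297.2, -71.7], [298.0, -131.6]] 31.0
392 [[286.2, -89.5], [286.6, -125.4]] 19.0
398 [[275.2, -107.3], [275.3, -115.2]] 5.0
851.5 ((320.0, 263.5), (18.0, 63.0), 0.0)
[[474.7, -40.0], [606.2, -40.1], [606.8, -78.5], [475.3, -77.3]]
232 [[606.5, -59.3], [606.5, -59.3]] 1.0
238 [[593.6, -52.9], [594.0, -76.2]] 12.0
244 [[580.9, -52.8], 
[... 563 characters left out ...]
3.3, -165.4], [593.6, -182.4]] 9.0
245 [[580.5, -165.1], [580.8, -184.2]] 10.0
251 [[567.8, -162.7], [568.1, -183.8]] 11.0
257 [[555.2, -162.4], [555.5, -185.6]] 12.0
263 [[542.6, -162.1], [542.9, -185.2]] 12.0
269 [[530.1, -161.7], [530.5, -186.9]] 13.0
275 [[517.6, -159.3], [518.0, -188.7]] 15.0
281 [[505.2, -159.0], [505.6, -188.3]] 15.0
287 [[492.9, -158.7], [493.3, -187.9]] 15.0
8957.0 ((210.02200317382812, 225.5029754638672), (81.4771499633789, 121.72756958007812), 7.650650978088379)
[[500.5, 273.3], [764.3, 253.4], [742.9, 74.5], [480.3, 103.2]]
mug [[ 688. -164.   93.]] jar [[725. -65.  80.]]
blk [[719.3, 220.5, 44.0], [711.9, 150.5, 44.0], [592.3, 160.8, 44.0], [599.7, 223.0, 44.0]]
```

>>> {"op": "drive_tool", "data": {
  "targets": [
    [-1,-662,589,50,24],
    [-1,-662,589,50,24],
    [-1,-662,589,50,24],
    [-1,-662,589,50,24],
    [-1,-662,589,50,24],
    [-1,-662,589,50,24],
    [-1,-662,589,50,24],
    [-1,-662,589,50,24],
    [-1,-662,589,50,24],
    [-1,-662,589,50,24],
    [-1,-662,589,50,24],
    [-1,-662,589,50,24]
  ]
}}

```text
clock: 1.3
position: [493.9, -77.3, 173.7]
ee_rot: [0.049, 0.999, 0.0, -0.0]
contact_force: [0.3, -0.8, 0.8]
gripper_width: 85.4
grasp_force: 0.0
```

```bash
cat >> h.py <<'E'
def shift(P, ang_x=None):
    "tool-axis shift (and roll) from measured pose to world P with tool x at world angle ang_x (deg)"
    st=arm.read_state(); M=R.from_quat(st['ee_rot']).as_matrix(); a=np.degrees(np.arctan2(M[1,0],M[0,0]))
    r=None if ang_x is None else round(float((a-ang_x+180)%360-180),1)
    print("clk",round(st['clock'],2),"pos",st['position'].round(1),"ang",a.round(2),"shift",(M.T@(np.array(P)-st['position'])).round(1),"roll",r,"F",st['contact_force'].round(1),"w",round(st['gripper_width'],1))
E
python3 -c "
from h import *
shift([640,175,150],174.6)"
```

```text
clk 1.3 pos [493.9 -77.3 173.7] ang 174.35 shift [-120.5  265.4   23.6] roll -0.3 F [ 0.3 -0.8  0.8] w 85.4
```

>>> {"op": "drive_tool", "data": {
  "targets": [
    [-1,-120,265,24,0],
    [-1,-120,265,24,0],
    [-1,-120,265,24,0],
    [-1,-120,265,24,0],
    [-1,-120,265,24,0],
    [-1,-120,265,24,0],
    [-1,-120,265,24,0],
    [-1,-120,265,24,0]
  ]
}}

```text
clock: 2.1
position: [638.6, 173.0, 148.3]
ee_rot: [0.049, 0.999, -0.001, -0.001]
contact_force: [0.4, 0.0, -0.6]
gripper_width: 85.4
grasp_force: 0.0
```

Run:
```python
from h import *
import pickle
st=arm.read_state(); im=arm.get_image("wrist"); cv2.imwrite("pics/w1.png",im); pickle.dump(st,open("w1.pkl","wb")); print(st['position'],st['joint_vel'].round(3))
```

```text
[638.62310302 173.02298702 148.31140548] [-0.025 -0.036 -0.024  0.001 -0.001  0.001]
```

View pics/w1.png

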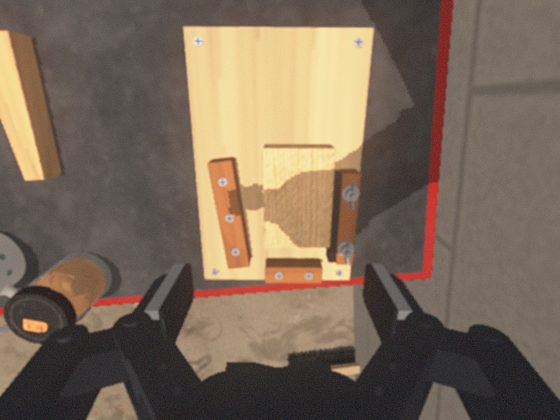

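The wrist view has the far end of the board at the bottom. The board's near corners are at (186,27) and (373,28), the cleat spans (209,162) to (250,265), the block is around (300,195), the fence around (348,215) and the end stop around (293,271). I'll enlarge it.

Run:
```python
from h import *
im=cv2.imread("pics/w1.png")[140:290,190:380]
im=cv2.convertScaleAbs(im,alpha=1.3,beta=15)
cv2.imwrite("pics/w1c.png",cv2.resize(im,None,fx=4,fy=4,interpolation=cv2.INTER_CUBIC))
```

```text
(no output)
```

View pics/w1c.png

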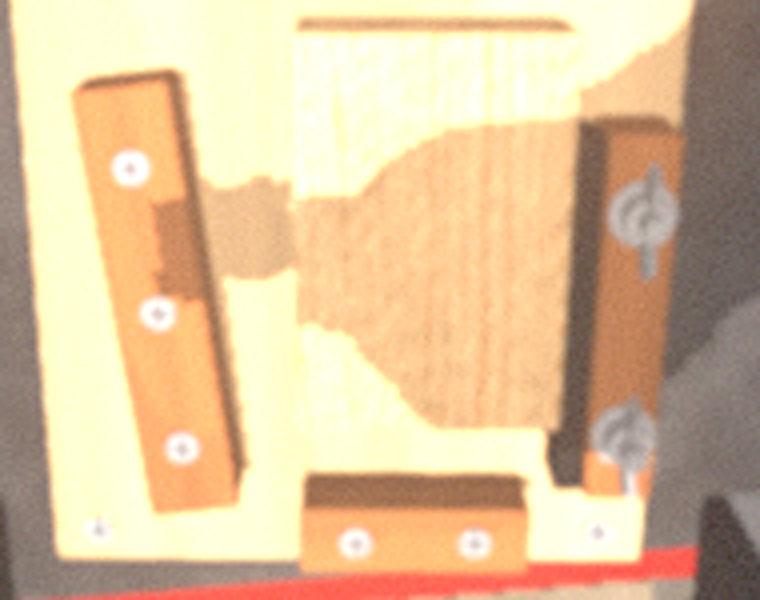

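The enlarged view shows the cleat's working face running from (180,70) to (243,465) in crop pixels, and the rubber's back edge from (607,120) to (585,490). The block's near face top edge is at y≈30 with x from 298 to 578, and the end stop's lower edge is at y≈475.

Run:
```python
from h import *
import pickle
st=pickle.load(open("w1.pkl","rb")); c=cam("wrist",st)
f=lambda L:[[190+x/4,140+y/4] for x,y in L]
B=ray(c,[[186,27],[373,28]]+f([(642,560),(57,557)]),12)[:,:2]
mod=np.array([[-130,-85],[-130,85],[130,85],[130,-85]],float)
def fit(mod,W):
    a=mod-mod.mean(0); b=W-W.mean(0); th=np.arctan2((a[:,0]*b[:,1]-a[:,1]*b[:,0]).sum(),(a*b).sum())
    Rm=np.array([[np.cos(th),-np.sin(th)],[np.sin(th),np.cos(th)]]); return th,Rm,W.mean(0)-Rm@mod.mean(0)
th,Rm,t=fit(mod,B); print("jig",th,t); print("res",((B-t)@Rm-mod).round(1).tolist())
J=lambda L,z:((ray(c,f(L),z)[:,:2]-t)@Rm).round(1).tolist()
print("cleat bottom",J([(181,70),(243,465)],12),"top",J([(171,76),(236,500)],34))
print("rubber back top",J([(607,120),(585,490)],34), "free low far",J([(556,487)],12),"free top near",J([(582,120)],34))
print("block top",J([(298,30),(578,32),(560,430),(298,425)],44))
print("stop bottom",J([(305,475),(525,475)],12),"top near",J([(303,508),(527,508)],34))
np.savez("jig.npz",th=th,Rm=Rm,t=t)
```

```text
jig -0.10513353919402948 [621.72544634 175.35759016]
res [[1.1, 2.4], [0.7, -2.2], [-1.0, 0.2], [-0.8, -0.4]]
cleat bottom [[-13.5, -43.7], [98.8, -30.5]] top [[-16.0, -43.0], [97.1, -30.5]]
rubber back top [[-6.2, 60.3], [93.4, 62.0]] free low far [[105.2, 58.6]] free top near [[-6.2, 54.3]]
block top [[-28.4, -12.6], [-28.4, 50.1], [70.7, 52.3], [69.8, -13.4]]
stop bottom [[101.8, -13.0], [101.4, 49.6]] top near [[99.4, -12.7], [99.0, 47.0]]
```

```bash
cat >> h.py <<'E'
def W(x,y,z):
    g=np.load("jig.npz"); return [*(g['t']+g['Rm']@[x,y]),z]
def jigpos():
    g=np.load("jig.npz"); st=arm.read_state(); return ((st['position'][:2]-g['t'])@g['Rm']).round(1), st['position'][2].round(1)
E
python3 -c "
from h import *
shift(W(-70,20,80),174)
shift(W(-70,20,24),174);print(jigpos())"
```

```text
clk 2.15 pos [638.5 172.1 149. ] ang 174.33 shift [86.7 22.1 69.1] roll 0.3 F [-1.   0.3 -0.1] w 85.4
clk 2.15 pos [638.5 172.1 149. ] ang 174.33 shift [ 86.6  22.1 125.1] roll 0.3 F [-1.   0.3 -0.1] w 85.4
(array([17. , -1.4]), np.float64(149.0))
```

>>> {"op": "drive_tool", "data": {
  "targets": [
    [1,45,10,30,0],
    [1,87,22,60,0],
    [1,87,22,95,0],
    [1,87,22,124,0],
    [1,87,22,124,0],
    [1,87,22,124,0],
    [1,87,22,124,0]
  ]
}}

```text
clock: 2.85
position: [556.4, 203.1, 28.1]
ee_rot: [0.05, 0.999, 0.001, 0.002]
contact_force: [1.2, -0.3, 0.4]
gripper_width: -0.2
grasp_force: 0.0
```

```bash
python3 -c "
from h import *
shift(W(-11,23,24),174);print(jigpos())"
```

```text
clk 2.85 pos [556.4 203.1  28.1] ang 174.29 shift [-56.8   1.9   4.3] roll 0.3 F [ 1.2 -0.3  0.4] w -0.2
(array([-67.8,  20.8]), np.float64(28.1))
```

>>> {"op": "drive_tool", "data": {
  "targets": [
    [1,-20,0,2,0.3],
    [1,-28,0.5,2,0.3],
    [1,-33,1,2,0.3],
    [1,-38,1.5,2,0.3],
    [1,-42,2,2,0.3],
    [1,-46,2.5,2,0.3],
    [1,-50,3,2,0.3],
    [1,-53,3,2,0.3],
    [1,-55,3,2,0.3],
    [1,-55,3,2,0.3]
  ]
}}

```text
clock: 3.85
position: [610.0, 200.5, 23.7]
ee_rot: [0.052, 0.999, -0.0, -0.0]
contact_force: [-0.2, 0.1, -0.4]
gripper_width: 0.2
grasp_force: 0.0
```

```bash
python3 -c "
from h import *
shift(W(-11,23,24),174);print(jigpos())"
```

```text
clk 3.85 pos [610.  200.5  23.7] ang 174.02 shift [-3.3 -0.8 -0.3] roll 0.0 F [-0.2  0.1 -0.4] w 0.2
(array([-14.3,  23.8]), np.float64(23.7))
```

>>> {"op": "drive_tool", "data": {
  "targets": [
    [1,-2,0.5,0,0],
    [1,-4,1,0,0],
    [1,-5,1,0,0],
    [1,-5,1,0,0]
  ]
}}

```text
clock: 4.25
position: [615.0, 201.0, 23.9]
ee_rot: [0.052, 0.999, 0.0, 0.0]
contact_force: [-0.5, 0.1, -0.0]
gripper_width: 0.1
grasp_force: 0.0
```

>>> {"op": "drive_tool", "data": {
  "targets": [
    [1,-1,0,0,0],
    [1,-2,0,0,0],
    [1,-2,0,0,0]
  ]
}}

```text
clock: 4.55
position: [617.0, 200.8, 23.9]
ee_rot: [0.052, 0.999, 0.0, 0.0]
contact_force: [0.8, 0.0, -0.1]
gripper_width: 0.3
grasp_force: 0.0
```

Run:
```python
from h import *
a=arm.get_image("wrist"); b=arm.get_image("top")[140:300,150:270]
cv2.imwrite("pics/w2.png",np.hstack([cv2.resize(a,None,fx=.75,fy=.75)[:,:420],cv2.resize(b,(236,315),interpolation=cv2.INTER_CUBIC)]))
print(jigpos())
```

```text
(array([-7.5, 24.8]), np.float64(23.8))
```

View pics/w2.png

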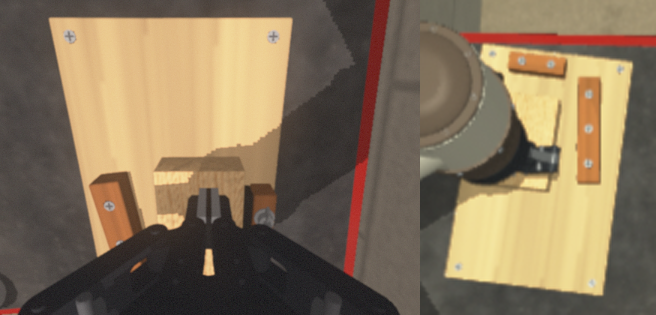

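The picture puts the block's near edge at about (200,165) and the fingertips at about (208,188), so the fingers seem to be past the near face of a block that has hardly moved. I'll check this at full resolution before going on.

Run:
```python
from h import *
st=arm.read_state(); a=arm.get_image("wrist"); b=arm.get_image("side"); cv2.imwrite("pics/w3raw.png",a)
c=cam("wrist",st); print(st['position'], proj(c,[st['position']]))
for z in (12,44): print(z,proj(c,[W(-29,-13,z),W(-29,53,z),W(0,-13,z),W(0,53,z),W(-15,-43.5,z)]).round().tolist())
A=cv2.resize(a[170:320,180:400],None,fx=2.2,fy=2.2,interpolation=cv2.INTER_CUBIC)
B=cv2.resize(b[150:270,200:370],(484,342),interpolation=cv2.INTER_CUBIC)
cv2.imwrite("pics/w3.png",cv2.resize(np.vstack([A,B[:,:484]])[:,:484],None,fx=.88,fy=.88))
```

```text
[616.87837613 200.81620965  23.83031391] [[277.51776047 246.61428365]]
12 [[217.0, 207.0], [322.0, 207.0], [220.0, 249.0], [320.0, 249.0], [171.0, 228.0]]
44 [[206.0, 228.0], [331.0, 228.0], [210.0, 275.0], [328.0, 275.0], [152.0, 251.0]]
```

View pics/w3.png

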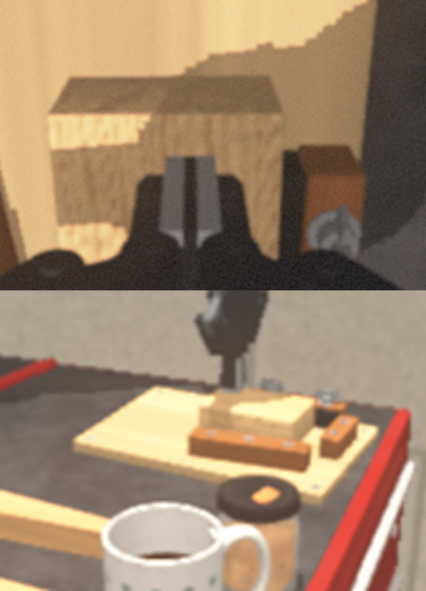

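Run:
```python
from h import *
st=arm.read_state(); c=cam("side"); p=st['position']
for z in (p[2],44,60,80): print(z,proj(c,[[p[0],p[1],z]]).round(1))
print("block top corners",proj(c,[W(-29,-13,44),W(-29,53,44),W(71,-13,44),W(71,53,44)]).round().tolist())
b=arm.get_image("side"); cv2.imwrite("pics/s4.png",cv2.resize(b[130:240,220:370],None,fx=5,fy=5,interpolation=cv2.INTER_CUBIC))
print(st)
```

```text
23.84928642341918 [[292.1 198.8]]
44 [[292.3 191.5]]
60 [[292.4 185.6]]
80 [[292.5 178.1]]
block top corners [[278.0, 195.0], [289.0, 187.0], [315.0, 202.0], [325.0, 193.0]]
{'clock': 4.75, 'joints': array([ 5.63597594e-01,  5.93963156e-01, -1.42131851e-01, -3.14237716e-05,
       -8.34721824e-01, -2.23869417e+00]), 'joint_vel': array([ 6.84237649e-04, -7.14232408e-04,  5.49333507e-04, -9.59050554e-05,
        1.07035774e-03,  1.55210871e-03]), 'joint_efforts': array([-8.93414574e-03, -4.53603888e+01,  1.50370967e+01,  3.34053241e+00,
       -3.93723640e-04, -1.63037562e-06]), 'position': array([616.85626844, 200.80843681,  23.84928642]), 'ee_rot': array([ 5.21370236e-02,  9.98639940e-01,  3.58414101e-06, -1.50947137e-05]), 'contact_force': array([ 1.0363766 ,  0.13759686, -1.30785078]), 'wrist_torque': array([ 0.03227018, -0.0118967 ,  0.01929701]), 'grasp_force': 0.0, 'gripper_width': 0.27544091581917585}
```

View pics/s4.png

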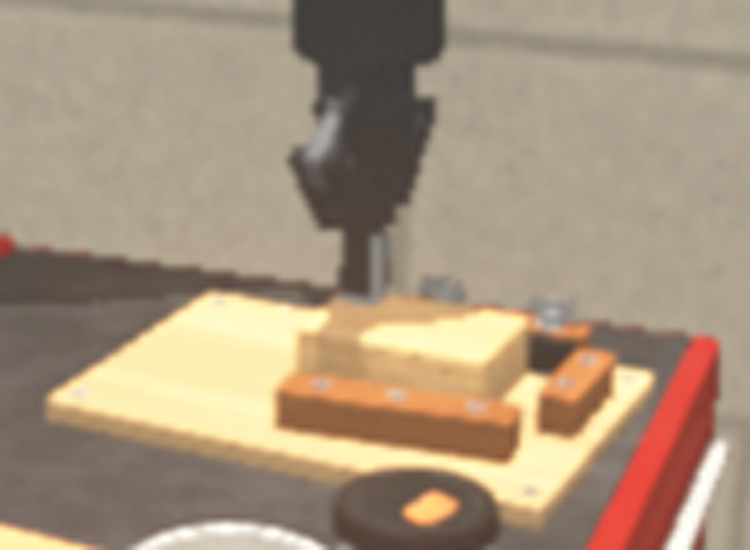

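The side crop shows the finger ending at (362,300), level with the block's top, and the block unmoved. Either the closed fingers pass through the block or they sit on top of it. I'll back off and compare the tip's appearance.

>>> {"op": "drive_tool", "data": {
  "targets": [
    [1,20,0,0,0],
    [1,40,0,0,0],
    [1,60,0,0,0],
    [1,60,0,0,0],
    [1,60,0,0,0]
  ]
}}

```text
clock: 5.3
position: [557.6, 207.4, 24.3]
ee_rot: [0.052, 0.999, 0.0, 0.0]
contact_force: [0.6, 0.0, 1.7]
gripper_width: 0.1
grasp_force: 0.0
```

Run:
```python
from h import *
st=arm.read_state(); a=arm.get_image("wrist"); b=arm.get_image("side"); o=cv2.imread("pics/w3raw.png")
c=cam("wrist",st); print(jigpos()); print("near face expected v",proj(c,[W(-29,20,12),W(-29,20,44)]).round(1).tolist())
A=cv2.resize(np.hstack([o[180:330,200:360],a[180:330,200:360]]),None,fx=2.4,fy=2.4,interpolation=cv2.INTER_CUBIC)
B=cv2.resize(b[140:230,230:370],None,fx=2.4,fy=2.4,interpolation=cv2.INTER_CUBIC); B=cv2.copyMakeBorder(B,0,0,0,A.shape[1]-B.shape[1],cv2.BORDER_CONSTANT)
cv2.imwrite("pics/w5.png",np.vstack([A,B]))
```

```text
(array([-66.6,  25.1]), np.float64(24.0))
near face expected v [[270.1, 287.7], [268.8, 319.5]]
```

View pics/w5.png

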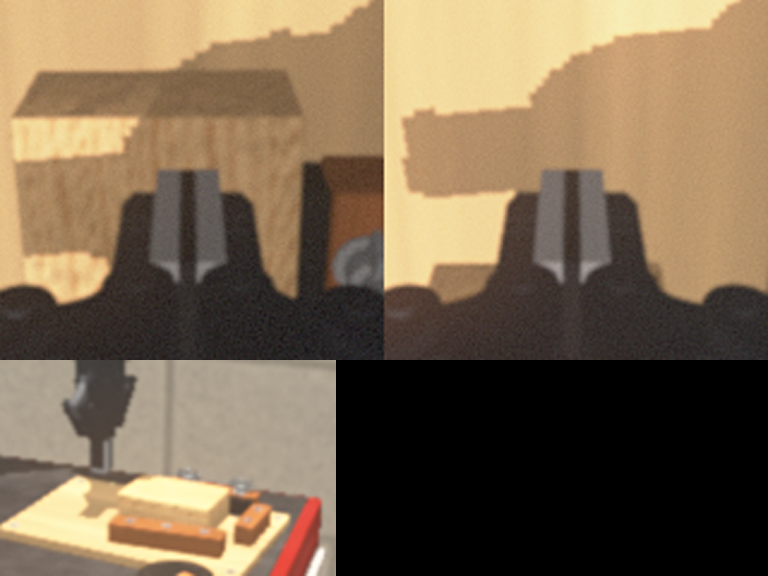

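The fingertip looks the same in both pictures, ending at about (188,170), so it was never hidden. The fingers really were above the block, and the true tip is higher than the reported TCP. I'll work out the offset from both views.

Run:
```python
from h import *
st=arm.read_state(); p=st['position']; c=cam("side"); cw=cam("wrist",st)
b=arm.get_image("side")
for z in (12,24,44,54,64): print(z,proj(c,[[p[0],p[1],z]]).round(1).tolist(), proj(cw,[[p[0],p[1],z],[p[0]-8,p[1],z]]).round(1).tolist())
g=cv2.cvtColor(b,cv2.COLOR_BGR2GRAY)
print(g[172:206,262:282])
# sanity: known board corners
print(proj(c,[W(-130,-85,12),W(130,-85,12),W(-130,85,12),W(-15,-67.6,34)]).round(1).tolist())
```

```text
12 [[271.9, 199.1]] [[277.5, 238.1], [276.2, 226.9]]
24 [[271.8, 194.8]] [[277.5, 246.6], [276.1, 234.8]]
44 [[271.8, 187.7]] [[277.5, 263.3], [276.0, 250.4]]
54 [[271.8, 184.1]] [[277.6, 273.1], [275.9, 259.6]]
64 [[271.8, 180.5]] [[277.6, 284.3], [275.8, 270.1]]
[[154 147 147 143 120  86  71  68  70  71  71  74  77  85 102 133 158 167
  165 165]
 [165 164 165 164 151 114  77  69  70  71  75  93 103 102 116 147 166 168
  165 164]
 [166 163 165 168 159 123  81  70  70  71  82 113 128 118 120 150 167 168
  165 163]
 [165 163 164 167 161 124  83  71  72  70  85 121 136 122 122 150 167 167
  167 164]
 [165 165 165 167 160 123  82  69  72  72  83 122 137 123 123 150 167 168
  167 165]
 [166 165 165 165 157 122  82  72  73  71  84 122 138 123 122 150 167 168
  166 166]
 [167 167 166 165 157 122  82  71  72  72  85 121 137 124 121 151 167 167
  166 166]
 [166 167 167 167 159 122  83  72  72  72  85 123 138 124 123 150 166 167
  166 167]
 [168 169 170 169 161 125  83  72  73  72  85 122 138 124 122 150 166 168
  168 168]
 [167 169 171 171 162 123  83  71  72  72  86 122 137 124 122 151 167 
[... 1420 characters left out ...]
 174 175 178 178 178 177 172
  171 177]
 [236 236 236 230 200 170 163 164 165 166 166 167 168 169 170 172 172 173
  177 180]
 [235 235 236 231 201 169 161 161 162 163 163 163 164 164 164 166 168 172
  178 179]
 [235 235 231 214 181 161 159 160 160 160 160 160 163 174 182 183 179 176
  175 177]
 [236 231 214 183 163 159 159 159 160 159 162 173 189 212 224 225 214 192
  175 173]
 [232 214 184 164 160 161 161 160 159 161 183 212 226 232 236 233 224 196
  173 168]
 [223 200 183 171 163 162 162 161 164 184 216 232 236 236 234 225 208 185
  171 165]
 [231 227 223 205 188 183 185 184 192 219 233 238 238 235 224 202 185 177
  173 172]]
[[228.7, 209.5], [327.7, 231.2], [261.9, 188.1], [272.9, 207.3]]
```

Both views put the physical fingertip about 21 mm short of the reported TCP: at a reported z of 24, the side view gives about 46 and the wrist view about 44. I'll go lower by that amount, watching the force.

>>> {"op": "drive_tool", "data": {
  "targets": [
    [1,0,-3,5,0],
    [1,0,-3,10,0],
    [1,0,-3,10,0]
  ]
}}

```text
clock: 5.75
position: [556.3, 203.4, 12.5]
ee_rot: [0.053, 0.999, -0.001, -0.001]
contact_force: [0.3, 0.3, -0.3]
gripper_width: 0.4
grasp_force: 0.0
```

>>> {"op": "drive_tool", "data": {
  "targets": [
    [1,0,0,3,0],
    [1,0,0,6,0],
    [1,0,0,8,0],
    [1,0,0,8,0]
  ]
}}

```text
clock: 6.15
position: [556.7, 204.0, 5.5]
ee_rot: [0.052, 0.999, -0.0, -0.0]
contact_force: [0.1, 0.3, -0.5]
gripper_width: -0.0
grasp_force: 0.0
```

```bash
python3 -c "
from h import *
shift(W(-8,23,6),174);print(jigpos())
b=arm.get_image('side'); g=cv2.cvtColor(b,cv2.COLOR_BGR2GRAY); p=arm.read_state()['position']
for z in (6,12,20,27,35): print(z,proj(cam('side'),[[p[0],p[1],z]]).round(1).tolist())
print(g[184:204,266:278])"
```

```text
clk 6.15 pos [556.7 204.    5.5] ang 174.02 shift [-59.7   1.3  -0.6] roll 0.0 F [ 0.1  0.3 -0.5] w -0.0
(array([-67.7,  21.7]), np.float64(5.5))
6 [[270.9, 201.5]]
12 [[270.9, 199.4]]
20 [[270.9, 196.6]]
27 [[270.9, 194.1]]
35 [[270.9, 191.3]]
[[ 93  75  73  74  73  81 110 130 122 122 150 166]
 [ 77  73  73  72  73  82 110 130 122 123 144 157]
 [ 77  73  74  74  73  82 110 131 125 119 121 121]
 [ 77  74  73  74  73  82 111 130 125 119 109  94]
 [ 86  76  73  73  72  82 111 131 125 118 106  91]
 [115  82  72  74  73  81 110 130 125 119 105  91]
 [134  87  73  73  73  81 110 131 124 124 124 111]
 [163 109  86  82  78  86 114 130 127 141 165 157]
 [208 151 124 114 105 107 127 139 136 152 172 173]
 [224 178 154 147 141 140 145 153 160 168 175 176]
 [222 186 172 171 169 166 163 168 174 176 176 177]
 [198 182 179 180 179 178 177 177 179 178 178 178]
 [178 177 180 180 181 181 181 181 181 181 180 180]
 [168 171 173 174 175 178 179 180 181 181 182 181]
 [164 166 167 167 168 169 171 173 174 176 177 178]
 [164 163 163 164 164 165 166 167 167 169 170 171]
 [166 161 161 161 162 162 163 162 164 165 165 166]
 [161 160 159 160 160 159 160 160 159 161 162 161]
 [160 159 159 159 159 161 173 180 182 181 182 181]
 [160 161 160 159 163 182 212 225 226 226 226 223]]
```

Confirmed: reported z is 5.5, which is below the board top, with no contact. Pushing the block now.

>>> {"op": "drive_tool", "data": {
  "targets": [
    [1,-20,0,-1,0],
    [1,-26,0,-1,0],
    [1,-32,0.5,-1,0],
    [1,-37,1,-1,0],
    [1,-42,1.5,-1,0],
    [1,-46,2,-1,0],
    [1,-50,2.5,-1,0],
    [1,-52,3,-1,0],
    [1,-52,3,-1,0]
  ]
}}

```text
clock: 7.1
position: [609.2, 201.7, 6.8]
ee_rot: [0.052, 0.999, 0.0, 0.0]
contact_force: [0.9, 0.4, 0.7]
gripper_width: 0.3
grasp_force: 0.0
```

>>> {"op": "drive_tool", "data": {
  "targets": [
    [1,-1,0.3,0,0],
    [1,-2,0.6,0,0],
    [1,-3,1,0,0],
    [1,-3,1,0,0]
  ]
}}

```text
clock: 7.5
position: [612.1, 202.4, 6.8]
ee_rot: [0.052, 0.999, 0.0, 0.0]
contact_force: [-0.2, 0.4, 0.5]
gripper_width: 0.1
grasp_force: 0.1
```

Run:
```python
from h import *
print(jigpos()); b=arm.get_image("side"); a=arm.get_image("wrist"); st=arm.read_state()
c=cam("wrist",st)
cv2.imwrite("pics/w6raw.png",a)
g=cv2.cvtColor(a,cv2.COLOR_BGR2GRAY)
for x in (-15,-10,-5,0,5): print(x,proj(c,[W(x,-5,44),W(x,45,44),W(x,-5,12),W(x,45,12)]).round(1).tolist())
for u in (235,315): print(u,g[215:290:2,u])
```

```text
(array([-12.4,  25.9]), np.float64(6.8))
-15 [[215.1, 276.4], [316.0, 276.4], [225.7, 246.6], [309.5, 246.6]]
-10 [[215.8, 285.0], [315.6, 285.0], [226.2, 254.1], [309.2, 254.1]]
-5 [[216.5, 293.5], [315.2, 293.5], [226.6, 261.4], [308.9, 261.4]]
0 [[217.1, 301.8], [314.8, 301.8], [227.1, 268.6], [308.6, 268.6]]
5 [[217.7, 310.0], [314.4, 309.9], [227.5, 275.7], [308.3, 275.7]]
235 [186 184 186 183 184 183 185 183 186 185 149 117 120 121 120 118 121 114
 119 115 120 118 118 120 118 107 101  96  96 100  99  95  97  96  98  93
  99 100]
315 [135 136 133 134 133 133 131 134 135 133 131 133 130 134 130 132 132 134
 133 130 133 132 130 129 127 130 101  94  93  95  89  85  91  91  96  92
  95  93]
```

>>> {"op": "drive_tool", "data": {
  "targets": [
    [1,-1,0,0,0],
    [1,-2,0,0,0],
    [1,-2,0,0,0]
  ]
}}

```text
clock: 7.9
position: [613.7, 202.0, 6.8]
ee_rot: [0.052, 0.999, -0.0, -0.0]
contact_force: [-1.7, 0.3, -0.4]
gripper_width: 0.2
grasp_force: 0.8
```

>>> {"op": "drive_tool", "data": {
  "targets": [
    [1,-1,0,0,0],
    [1,-1.5,0,0,0],
    [1,-1.5,0,0,0]
  ]
}}

```text
clock: 8.2
position: [613.8, 201.4, 6.5]
ee_rot: [0.052, 0.999, -0.001, -0.002]
contact_force: [-6.1, 0.0, 2.3]
gripper_width: -0.1
grasp_force: 2.7
```

The block has reached the stop, with 6 N of reaction. Backing off and heading to the thick wedge: the gap at the mouth is about 30 mm, so the thick one fits.

>>> {"op": "drive_tool", "data": {
  "targets": [
    [1,15,0,0,0],
    [1,35,0,0,0],
    [0,60,0,-40,0],
    [-1,60,0,-90,0],
    [-1,60,0,-90,0]
  ]
}}

```text
clock: 8.7
position: [560.9, 211.2, 104.9]
ee_rot: [0.051, 0.999, 0.004, 0.008]
contact_force: [1.0, 0.8, 0.6]
gripper_width: 43.5
grasp_force: 0.0
```

Run:
```python
from h import *
shift([506,-60.3,80],177.2)
st=arm.read_state(); a=arm.get_image("wrist"); cv2.imwrite("pics/w7.png",a); c=cam("wrist",st); g=cv2.cvtColor(a,cv2.COLOR_BGR2GRAY)
print(proj(c,[W(0,-13,44),W(0,53,44),W(0,-13,12),W(0,53,12),W(-15,-43.5,12),W(-15,-43.5,34),W(100,-29.1,34)]).round(1).tolist())
```

```text
clk 8.7 pos [560.9 211.2 104.9] ang 174.19 shift [  27.5 -275.9   22. ] roll -3.0 F [1.  0.8 0.6] w 43.5
[[228.5, 279.1], [303.6, 278.9], [233.2, 260.3], [300.6, 260.2], [200.6, 246.7], [194.9, 258.4], [219.1, 357.6]]
```

>>> {"op": "drive_tool", "data": {
  "targets": [
    [-1,22,-276,16,-3],
    [-1,22,-276,16,-3],
    [-1,22,-276,16,-3],
    [-1,22,-276,16,-3],
    [-1,22,-276,16,-3],
    [-1,22,-276,16,-3],
    [-1,22,-276,16,-3],
    [-1,22,-276,16,-3]
  ]
}}

```text
clock: 9.55
position: [505.4, -64.7, 80.3]
ee_rot: [0.027, 1.0, -0.0, 0.0]
contact_force: [0.4, 0.4, -0.3]
gripper_width: 85.6
grasp_force: 0.0
```

Run:
```python
from h import *
shift([506,-60.3,-17],177.2)
st=arm.read_state(); a=arm.get_image("wrist"); cv2.imwrite("pics/w8.png",a); c=cam("wrist",st)
m=pale(a); 
n,l,s,ce=cv2.connectedComponentsWithStats(m)
for i in range(1,n):
    if s[i,4]>800: print(s[i],ce[i].round())
    if s[i,4]>800:
        for r in range(s[i,1],s[i,1]+s[i,3],12):
            q=np.where(l[r]==i)[0]; print(r,q[0],q[-1],ray(c,[[q[0],r],[q[-1],r]],26)[:,:2].round(1).tolist())
```

```text
clk 9.55 pos [505.4 -64.7  80.3] ang 176.93 shift [-0.4  4.4 97.3] roll -0.3 F [ 0.4  0.4 -0.3] w 85.6
[    0     0   123   331 17254] [ 53. 164.]
0 0 36 [[352.8, -229.5], [353.8, -207.4]]
12 0 39 [[359.1, -231.9], [360.2, -207.6]]
24 0 43 [[365.6, -234.3], [366.8, -207.2]]
36 0 46 [[372.2, -236.7], [373.6, -207.4]]
48 0 49 [[379.0, -239.2], [380.5, -207.6]]
60 0 53 [[386.0, -241.8], [387.6, -207.2]]
72 0 56 [[393.1, -244.4], [394.9, -207.4]]
84 0 59 [[400.4, -247.1], [402.3, -207.6]]
96 0 62 [[407.9, -249.8], [410.0, -207.8]]
108 2 65 [[415.7, -251.3], [417.8, -208.1]]
120 6 69 [[423.7, -251.4], [425.9, -207.6]]
132 10 72 [[431.9, -251.5], [434.1, -207.8]]
144 14 75 [[440.4, -251.5], [442.6, -208.0]]
156 19 79 [[449.1, -250.9], [451.3, -207.5]]
168 22 82 [[458.0, -251.7], [460.3, -207.7]]
180 27 85 [[467.2, -251.0], [469.4, -207.9]]
192 30 89 [[476.5, -251.8], [478.9, -207.4]]
204 34 92 [[486.2, -251.9], [488.6, -207.6]]
216 39 95 [[496.2, -251.2], [498.6, -207.8]]
228 43 98 [[506.4, -251.2], [508.8, -208.0]]
240 47 101 [[517.0, -251.3], [519.4, -208.2]]
252 51 89 [[527.8, -251.3], 
[... 3091 characters left out ...]
98.0, -187.2], [500.1, -149.7]]
226 124 170 [[508.3, -187.1], [510.3, -150.7]]
238 128 172 [[518.8, -186.2], [520.8, -150.9]]
250 131 173 [[529.7, -186.1], [531.6, -151.9]]
262 135 174 [[540.9, -185.1], [542.7, -152.9]]
274 139 165 [[552.4, -184.1], [553.6, -162.3]]
286 142 151 [[564.2, -184.0], [564.7, -176.3]]
[ 99 382  36  38 947] [116. 402.]
382 121 122 [[670.5, -225.6], [670.6, -224.7]]
394 100 127 [[684.6, -249.5], [686.3, -223.2]]
406 102 132 [[700.7, -251.4], [702.6, -221.6]]
418 106 130 [[717.4, -251.3], [719.0, -227.1]]
[423 382  43  29 841] [444. 398.]
382 432 436 [[687.1, 75.8], [687.3, 79.6]]
394 428 458 [[702.7, 73.5], [704.0, 102.9]]
406 423 464 [[718.7, 70.2], [720.6, 111.1]]
```

>>> {"op": "drive_tool", "data": {
  "targets": [
    [-1,0,4,40,0],
    [-1,0,4,75,0],
    [-1,0,4,90,0],
    [-1,0,4,96,0],
    [-1,0,4,97,0],
    [-1,0,4,97,0]
  ]
}}

```text
clock: 10.2
position: [506.4, -59.4, -15.6]
ee_rot: [0.025, 1.0, 0.0, 0.001]
contact_force: [-0.1, 0.4, 0.6]
gripper_width: 85.4
grasp_force: 0.0
```

>>> {"op": "drive_tool", "data": {
  "targets": [
    [0,0,0,0,0],
    [1,0,0,0,0],
    [1,0,0,0,0],
    [1,0,0,0,0],
    [1,0,0,0,0],
    [1,0,0,0,0],
    [1,0,0,0,0]
  ]
}}

```text
clock: 10.9
position: [505.9, -60.0, -15.3]
ee_rot: [0.026, 1.0, 0.0, 0.001]
contact_force: [-0.8, 0.1, 4.4]
gripper_width: 31.6
grasp_force: 59.3
```

>>> {"op": "drive_tool", "data": {
  "targets": [
    [1,0,0,-15,0],
    [1,0,0,-45,0],
    [1,0,0,-60,0],
    [1,0,0,-60,0]
  ]
}}

```text
clock: 11.3
position: [507.0, -59.8, 45.9]
ee_rot: [0.026, 1.0, 0.0, 0.002]
contact_force: [-0.3, -1.0, -1.3]
gripper_width: 31.3
grasp_force: 59.6
```

Run:
```python
from h import *
print(W(-132,-35.5,40)); shift(W(-132,-35.5,40),177.56)
```

```text
[np.float64(486.7289076916056), np.float64(153.90567760395572), 40]
clk 11.3 pos [507.  -59.8  45.9] ang 177.03 shift [ 31.4 212.4   5.9] roll -0.5 F [-0.3 -1.  -1.3] w 31.3
```

>>> {"op": "drive_tool", "data": {
  "targets": [
    [1,31,212,4,-0.5],
    [1,31,212,4,-0.5],
    [1,31,212,4,-0.5],
    [1,31,212,4,-0.5],
    [1,31,212,4,-0.5],
    [1,31,212,4,-0.5],
    [1,31,212,4,-0.5]
  ]
}}

```text
clock: 12.0
position: [484.5, 152.5, 38.8]
ee_rot: [0.022, 1.0, -0.001, -0.001]
contact_force: [-1.2, -0.9, -0.8]
gripper_width: 31.7
grasp_force: 59.7
```

Run:
```python
from h import *
shift(W(-132,-35.5,-2),177.56)
st=arm.read_state(); a=arm.get_image("wrist"); t=arm.get_image("top"); c=cam("wrist",st)
print(proj(c,[W(0,-13,44),W(0,53,44),W(0,-13,12),W(-15,-43.5,12),W(-15,-43.5,34)]).round(1).tolist())
A=cv2.resize(a[150:420,110:450],None,fx=1.4,fy=1.4,interpolation=cv2.INTER_CUBIC)
T=cv2.resize(t[150:300,160:300],(353,378),interpolation=cv2.INTER_CUBIC)
cv2.imwrite("pics/w9.png",np.hstack([A,T])[:, :800])
cv2.imwrite("pics/w9raw.png",a)
```

```text
clk 12.0 pos [484.5 152.5  38.8] ang 177.51 shift [-2.2  1.5 40.8] roll -0.0 F [-1.2 -0.9 -0.8] w 31.7
[[298.8, 414.0], [387.1, 418.3], [296.3, 376.4], [261.0, 360.8], [259.4, 384.7]]
```

View pics/w9.png

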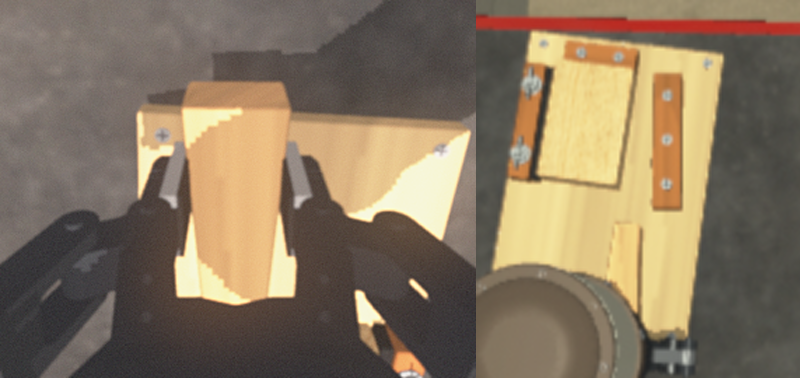

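The last picture shows the block home against the stop, at (595,120) in the right-hand panel. The wedge is held square, with its thin end at (627,225) pointing into the gap. Lowering it on to the board.

>>> {"op": "drive_tool", "data": {
  "targets": [
    [1,-2,1.5,20,0],
    [1,-2,1.5,34,0],
    [1,-2,1.5,39,0],
    [1,-2,1.5,40,0],
    [1,-2,1.5,40,0]
  ]
}}

```text
clock: 12.6
position: [487.9, 154.2, 0.1]
ee_rot: [0.022, 1.0, 0.0, 0.0]
contact_force: [-0.6, -0.7, -0.7]
gripper_width: 31.8
grasp_force: 59.6
```

Run:
```python
from h import *
c=cam("top"); t=arm.get_image("top"); cv2.imwrite("pics/t10.png",t); g=np.load("jig.npz")
f=lambda L,z:((ray(c,[[160+x/2.52,150+y/2.52] for x,y in L],z)[:,:2]-g['t'])@g['Rm']).round(1).tolist()
print("block R",f([(633,62),(619,185)],44),"cleat L top",f([(654,73),(653,208)],34),"block L near",f([(540,178)],44))
print("corners",f([(723,52),(530,30)],12),"wedge tip",f([(614,224),(642,226)],60)) 
print(jigpos()); shift(W(-132,-35.5,-4),177.56)
```

```text
block R [[153.5, -414.0], [46.7, -409.3]] cleat L top [[149.1, -435.7], [32.6, -442.0]] block L near [[44.6, -343.6]]
corners [[182.2, -502.3], [181.5, -331.9]] wedge tip [[11.2, -402.4], [12.3, -425.0]]
(array([-130.8,  -34.7]), np.float64(0.4))
clk 12.65 pos [4.880e+02 1.545e+02 4.000e-01] ang 177.49 shift [ 1.3 -0.7  4.4] roll -0.1 F [-0.8  0.2 -0.7] w 31.7
```

>>> {"op": "drive_tool", "data": {
  "targets": [
    [1,0,0,1.5,0],
    [1,0,0,2.5,0],
    [1,0,0,3,0],
    [1,0,0,3,0]
  ]
}}

```text
clock: 13.05
position: [487.6, 154.8, -3.1]
ee_rot: [0.022, 1.0, 0.0, 0.0]
contact_force: [-0.3, 0.5, -0.3]
gripper_width: 31.5
grasp_force: 59.6
```

Run:
```python
from h import *
c=cam("top"); g=np.load("jig.npz")
f=lambda L,z:((ray(c,[[160+(x-476)/2.52,150+y/2.52] for x,y in L],z)[:,:2]-g['t'])@g['Rm']).round(1).tolist()
print("block R",f([(633,62),(619,185)],44),"cleat L top",f([(654,73),(653,208)],34),"block L near",f([(540,178)],44))
print("corners",f([(723,52),(530,30)],12),"wedge tip",f([(614,224),(642,226)],80)) 
print(jigpos())
```

```text
block R [[104.0, -14.2], [-1.2, -17.4]] cleat L top [[99.2, -31.9], [-15.6, -46.8]] block L near [[-3.3, 48.0]]
corners [[130.9, -86.5], [129.8, 83.7]] wedge tip [[-37.3, -23.0], [-36.2, -45.0]]
(array([-131.3,  -34.5]), np.float64(-3.1))
```

>>> {"op": "drive_tool", "data": {
  "targets": [
    [1,0,0,0.7,0],
    [1,0,0,1.2,0],
    [1,0,0,1.2,0]
  ]
}}

```text
clock: 13.35
position: [487.7, 154.9, -3.3]
ee_rot: [0.021, 1.0, 0.0, 0.0]
contact_force: [-2.4, -0.2, 7.5]
gripper_width: 31.3
grasp_force: 60.5
```

>>> {"op": "drive_tool", "data": {
  "targets": [
    [1,-10,-0.5,-0.7,0],
    [1,-22,-0.5,-0.7,0],
    [1,-32,-0.5,-0.7,0],
    [1,-42,-0.5,-0.7,0],
    [1,-48,-0.5,-0.7,0],
    [1,-50,-0.5,-0.7,0],
    [1,-50,-0.5,-0.7,0]
  ]
}}

```text
clock: 14.05
position: [539.2, 152.2, -3.2]
ee_rot: [0.022, 1.0, 0.0, 0.001]
contact_force: [0.0, -0.3, 4.2]
gripper_width: 31.9
grasp_force: 60.3
```

Run:
```python
from h import *
p=jigpos()[0]; print(p, "target y at this x", -34.5+(p[0]+115)/16); shift(W(-45,-34.5+70/16,-3),177.56)
```

```text
[-79.7 -31.7] target y at this x -32.29375
clk 14.05 pos [539.2 152.2  -3.2] ang 177.51 shift [-34.7  -0.5  -0.2] roll -0.0 F [ 0.  -0.3  4.2] w 31.9
```

>>> {"op": "drive_tool", "data": {
  "targets": [
    [1,-7,0,0,0],
    [1,-14,0,0,0],
    [1,-20,0,0,0],
    [1,-24,0,0,0],
    [1,-26,0,0,0],
    [1,-26,0,0,0]
  ]
}}

```text
clock: 14.65
position: [564.6, 151.0, -3.2]
ee_rot: [0.022, 1.0, 0.0, 0.001]
contact_force: [-0.6, -0.3, 5.5]
gripper_width: 31.5
grasp_force: 60.3
```

>>> {"op": "drive_tool", "data": {
  "targets": [
    [1,-3,0,0,0],
    [1,-6,0,0,0],
    [1,-8,0,0,0],
    [1,-8,0,0,0]
  ]
}}

```text
clock: 15.05
position: [572.5, 150.6, -3.2]
ee_rot: [0.022, 1.0, 0.0, 0.0]
contact_force: [-1.8, 0.0, 4.9]
gripper_width: 31.6
grasp_force: 60.3
```

>>> {"op": "drive_tool", "data": {
  "targets": [
    [-0.3,0,0,0,0],
    [-0.3,0,0,0,0],
    [-0.3,0,0,0,0],
    [-0.3,0,0,-40,0],
    [-0.3,25,0,-75,0],
    [1,65,0,-75,0],
    [1,66,0,-75,0],
    [1,66,0,-40,0],
    [1,66,0,-10,0],
    [1,66,0,0,0],
    [1,66,0,0,0],
    [1,66,0,0,0]
  ]
}}

```text
clock: 16.25
position: [506.3, 153.8, -3.1]
ee_rot: [0.021, 1.0, 0.0, 0.0]
contact_force: [0.8, 0.0, 0.4]
gripper_width: -0.0
grasp_force: 0.0
```

Run:
```python
from h import *
print(jigpos()); st=arm.read_state(); c=cam("wrist",st); a=arm.get_image("wrist"); cv2.imwrite("pics/w11.png",a); g=cv2.cvtColor(a,cv2.COLOR_BGR2GRAY)
for x in (-85,-80,-75,-70,-65): print(x,proj(c,[W(x,-32,12),W(x,-32,38)]).round(1).tolist())
print(a[225:330:3,262].tolist())
```

```text
(array([-112.5,  -33.6]), np.float64(-3.1))
-85 [[277.2, 299.7], [277.1, 331.4]]
-80 [[276.7, 306.6], [276.6, 339.2]]
-75 [[276.2, 313.5], [276.0, 346.8]]
-70 [[275.7, 320.2], [275.4, 354.2]]
-65 [[275.2, 326.8], [274.9, 361.5]]
[[108, 144, 178], [112, 153, 190], [130, 181, 218], [132, 185, 222], [133, 182, 221], [133, 183, 223], [131, 181, 223], [131, 182, 222], [131, 183, 222], [134, 185, 222], [133, 185, 222], [134, 180, 223], [67, 81, 99], [63, 75, 87], [67, 78, 92], [82, 90, 101], [76, 80, 92], [82, 91, 102], [84, 92, 105], [90, 98, 108], [102, 105, 119], [101, 107, 118], [59, 69, 77], [57, 66, 80], [68, 71, 84], [61, 66, 76], [62, 65, 76], [58, 62, 72], [51, 58, 71], [59, 64, 73], [59, 59, 71], [61, 64, 73], [53, 58, 68], [50, 53, 65], [51, 55, 65]]
```

>>> {"op": "drive_tool", "data": {
  "targets": [
    [1,-12,0,0,0],
    [1,-20,0,0,0],
    [1,-25,0,0,0],
    [1,-29,0,0,0],
    [1,-32,0,0,0],
    [1,-35,0,0,0],
    [1,-35,0,0,0]
  ]
}}

```text
clock: 17.0
position: [540.8, 152.0, -3.7]
ee_rot: [0.022, 1.0, 0.0, 0.0]
contact_force: [-1.4, 0.0, -0.1]
gripper_width: -0.1
grasp_force: 0.0
```

>>> {"op": "drive_tool", "data": {
  "targets": [
    [1,-1.5,0,0,0],
    [1,-3,0,0,0],
    [1,-3,0,0,0]
  ]
}}

```text
clock: 17.3
position: [543.6, 151.9, -3.7]
ee_rot: [0.022, 1.0, -0.0, 0.0]
contact_force: [-0.2, -0.0, 0.6]
gripper_width: 0.1
grasp_force: 0.0
```

>>> {"op": "drive_tool", "data": {
  "targets": [
    [1,-1.5,0,0,0],
    [1,-3,0,0,0],
    [1,-3,0,0,0]
  ]
}}

```text
clock: 17.6
position: [546.7, 151.7, -3.6]
ee_rot: [0.022, 1.0, 0.0, 0.0]
contact_force: [0.5, 0.2, 0.4]
gripper_width: -0.1
grasp_force: 0.0
```

>>> {"op": "drive_tool", "data": {
  "targets": [
    [1,-1.5,0,0,0],
    [1,-3,0,0,0],
    [1,-3,0,0,0]
  ]
}}

```text
clock: 17.9
position: [549.7, 151.6, -3.7]
ee_rot: [0.022, 1.0, 0.0, 0.0]
contact_force: [-0.2, 0.1, -0.7]
gripper_width: -0.1
grasp_force: 0.1
```

>>> {"op": "drive_tool", "data": {
  "targets": [
    [1,-1.5,0,0,0],
    [1,-3,0,0,0],
    [1,-3,0,0,0]
  ]
}}

```text
clock: 18.2
position: [552.8, 151.5, -3.7]
ee_rot: [0.022, 1.0, 0.0, 0.0]
contact_force: [-0.1, -0.0, -0.1]
gripper_width: 0.4
grasp_force: 0.0
```

>>> {"op": "drive_tool", "data": {
  "targets": [
    [1,-1.5,0,0,0],
    [1,-3,0,0,0],
    [1,-3,0,0,0]
  ]
}}

```text
clock: 18.5
position: [555.7, 151.3, -3.7]
ee_rot: [0.022, 1.0, 0.0, 0.0]
contact_force: [0.4, -0.1, 0.6]
gripper_width: 0.0
grasp_force: 0.1
```

>>> {"op": "drive_tool", "data": {
  "targets": [
    [1,-1.5,0,0,0],
    [1,-3,0,0,0],
    [1,-3,0,0,0]
  ]
}}

```text
clock: 18.8
position: [558.7, 151.2, -3.7]
ee_rot: [0.022, 1.0, 0.0, 0.0]
contact_force: [-0.7, -0.2, -0.1]
gripper_width: 0.1
grasp_force: 0.2
```

Run:
```python
from h import *
print(jigpos()); st=arm.read_state(); c=cam("wrist",st); a=arm.get_image("wrist"); cv2.imwrite("pics/w12.png",a); g=cv2.cvtColor(a,cv2.COLOR_BGR2GRAY)
for x in (-85,-80,-75,-70,-65,-60): print(x,proj(c,[W(x,-32,12),W(x,-32,38)]).round(1).tolist())
x0=int(proj(c,[W(-70,-45,38)])[0,0]); print(x0)
for u in (250,258,300,308): print(u,g[230:300:2,u].tolist())
```

```text
(array([-60.2, -30.7]), np.float64(-3.7))
-85 [[277.8, 218.5], [277.8, 239.7]]
-80 [[277.2, 227.1], [277.2, 249.5]]
-75 [[276.6, 235.4], [276.5, 259.0]]
-70 [[276.1, 243.6], [275.9, 268.4]]
-65 [[275.6, 251.6], [275.2, 277.5]]
-60 [[275.0, 259.5], [274.6, 286.4]]
248
250 [222, 223, 223, 222, 198, 195, 193, 158, 153, 155, 152, 148, 150, 151, 148, 151, 151, 137, 120, 115, 104, 94, 78, 74, 63, 60, 59, 61, 56, 54, 53, 54, 53, 54, 52]
258 [202, 161, 155, 152, 149, 151, 150, 149, 150, 149, 150, 145, 148, 148, 146, 94, 60, 65, 64, 60, 61, 62, 61, 63, 58, 53, 55, 54, 53, 57, 57, 54, 58, 48, 50]
300 [144, 143, 141, 143, 140, 141, 140, 142, 140, 140, 141, 138, 141, 142, 136, 102, 57, 59, 52, 53, 56, 57, 54, 56, 52, 49, 44, 49, 46, 51, 49, 49, 48, 47, 52]
308 [142, 140, 139, 141, 140, 141, 138, 138, 138, 141, 143, 137, 135, 140, 136, 139, 139, 137, 136, 137, 140, 136, 133, 125, 117, 108, 89, 86, 75, 67, 57, 41, 42, 49, 42]
```

>>> {"op": "drive_tool", "data": {
  "targets": [
    [1,-1.5,0,0,0],
    [1,-3,0,0,0],
    [1,-3,0,0,0]
  ]
}}

```text
clock: 19.15
position: [561.3, 151.1, -3.7]
ee_rot: [0.022, 1.0, -0.0, -0.0]
contact_force: [-1.5, 0.1, -0.0]
gripper_width: 0.1
grasp_force: 0.9
```

>>> {"op": "drive_tool", "data": {
  "targets": [
    [1,-1.5,0,0,0],
    [1,-2,0,0,0],
    [1,-2,0,0,0]
  ]
}}

```text
clock: 19.45
position: [563.1, 151.0, -3.8]
ee_rot: [0.022, 1.0, -0.0, -0.0]
contact_force: [-3.0, 1.7, 0.5]
gripper_width: -0.0
grasp_force: 1.7
```

>>> {"op": "drive_tool", "data": {
  "targets": [
    [1,-1.5,0,0,0],
    [1,-3,0,0,0],
    [1,-3,0,0,0]
  ]
}}

```text
clock: 19.75
position: [566.1, 150.8, -3.9]
ee_rot: [0.022, 1.0, -0.0, -0.0]
contact_force: [-4.5, 2.6, 0.6]
gripper_width: -0.1
grasp_force: 2.2
```

>>> {"op": "drive_tool", "data": {
  "targets": [
    [1,-1,0,0,0],
    [1,-2,0,0,0],
    [1,-2,0,0,0],
    [1,-2,0,0,0]
  ]
}}

```text
clock: 20.15
position: [567.8, 150.7, -3.9]
ee_rot: [0.022, 1.0, -0.0, -0.001]
contact_force: [-5.7, 3.2, 1.2]
gripper_width: -0.3
grasp_force: 2.6
```

```bash
python3 -c "
from h import *
print(jigpos())
for i in range(4):
    arm.get_image('top'); s=arm.read_state(); print(s['contact_force'].round(1), round(s['grasp_force'],2))"
```

```text
(array([-51.1, -30.2]), np.float64(-3.9))
[-4.9  2.1  1.2] 2.6
[-5.4  2.6  0.5] 2.6
[-5.4  3.   1.1] 2.6
[-4.9  3.7  1. ] 2.6
```

>>> {"op": "drive_tool", "data": {
  "targets": [
    [1,-1,0.2,0,0],
    [1,-2,0.4,0,0],
    [1,-3,0.6,0,0],
    [1,-3,0.6,0,0]
  ]
}}

```text
clock: 20.75
position: [570.2, 150.8, -3.9]
ee_rot: [0.022, 1.0, -0.001, -0.001]
contact_force: [-6.2, 2.0, 2.7]
gripper_width: -0.4
grasp_force: 3.2
```

```bash
python3 -c "
from h import *
print(jigpos())
for i in range(3):
    arm.get_image('top'); s=arm.read_state(); print(s['contact_force'].round(1), round(s['grasp_force'],2))"
```

```text
(array([-48.7, -29.8]), np.float64(-3.9))
[-5.6  2.1  2.4] 3.14
[-5.9  2.7  2.2] 3.13
[-7.3  1.9  2.6] 3.13
```

>>> {"op": "drive_tool", "data": {
  "targets": [
    [1,-1,0.3,0,0],
    [1,-2,0.5,0,0],
    [1,-2,0.5,0,0]
  ]
}}

```text
clock: 21.2
position: [571.8, 150.8, -3.9]
ee_rot: [0.022, 1.0, -0.001, -0.002]
contact_force: [-7.4, 1.8, 4.4]
gripper_width: 0.2
grasp_force: 3.5
```

>>> {"op": "drive_tool", "data": {
  "targets": [
    [1,15,0,0,0],
    [1,40,0,-10,0],
    [1,60,0,-50,0],
    [1,85,0,-100,0],
    [1,85,0,-130,0],
    [1,85,0,-130,0],
    [1,85,0,-130,0]
  ]
}}

```text
clock: 21.9
position: [490.0, 155.8, 127.9]
ee_rot: [0.022, 1.0, 0.001, 0.002]
contact_force: [0.0, -0.7, -0.8]
gripper_width: -0.2
grasp_force: 0.0
```

Run:
```python
from h import *
st=arm.read_state(); print(jigpos()); a=arm.get_image("wrist"); t=arm.get_image("top"); s=arm.get_image("side")
cv2.imwrite("pics/w13raw.png",a)
A=cv2.resize(a[100:400,130:410],(420,450),interpolation=cv2.INTER_CUBIC)
S=cv2.resize(s[150:250,220:360],(378,270),interpolation=cv2.INTER_CUBIC)
T=cv2.resize(t[150:300,160:290],(378,330)[:2],interpolation=cv2.INTER_CUBIC)
cv2.imwrite("pics/w13.png",np.hstack([cv2.copyMakeBorder(A,0,150,0,0,cv2.BORDER_CONSTANT),np.vstack([T,S])]))
c=cam("wrist",st); print(proj(c,[W(0,-13,44),W(0,53,44),W(0,-13,12),W(-15,-43.5,12),W(-15,-43.5,34)]).round(1).tolist())
```

```text
(array([-128.9,  -33.3]), np.float64(127.9))
[[289.3, 322.6], [353.4, 325.7], [288.1, 302.5], [261.6, 289.8], [260.6, 302.5]]
```

View pics/w13.png

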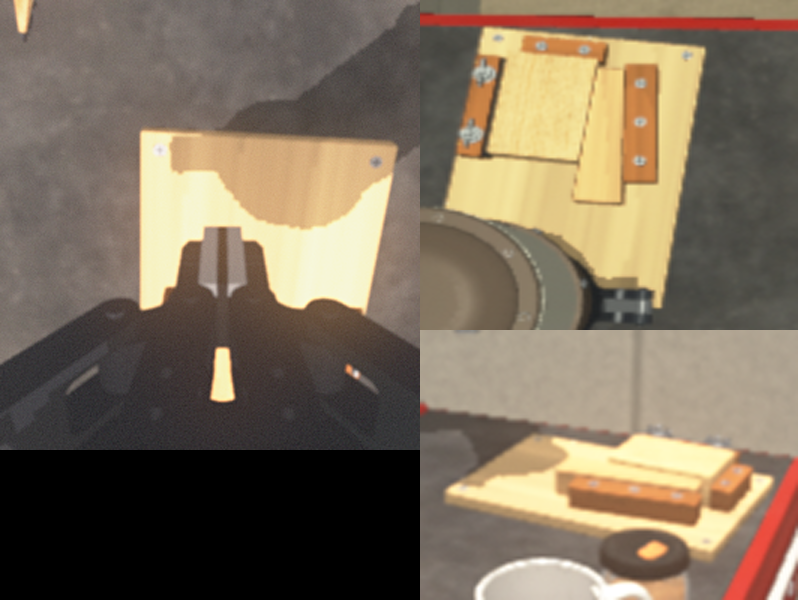

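The last picture shows the wedge flat in the gap between block and cleat, with its thick end standing out at about (598,195) in the top-right panel. The block is against the stop and the facing, and the mug and jar have not been disturbed. The final push was about 7.5 N. Handing in.

```bash
python3 -c "
from bench import arm
print(arm.job_done())"
```

```text
the job is handed in; nothing more can be done
None
```

The job is handed in: the block is home in the corner, and the thick wedge was pushed in lightly (about 7.5 N, roughly 2 mm of squeeze judged from the force) with its thick end standing out about 20–25 mm.

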